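# Drive a tight dowel out of its bore with a drift

### The arm

A 6-joint arm with a two-finger parallel gripper is mounted at the origin on a cart in front of the work surface, level with it; the furniture and walls round the work are solid. World frame = base frame: x ahead of the robot, y to its left, z up, the work surface at z = 0. Lengths are in m, angles in rad, forces in N, time in s.
With the tool pointing down it reaches from about 0.3 to 0.875 m from the base axis. Payload 6.4 kg.
Tool frame: the origin (TCP) lies between the finger pads; the fingertips stand ctrl.tip_extent ahead of it and the grasp point (between the pads) is the TCP (ctrl.tip_extent is the distance from the TCP to the fingertips, in m); z points along the fingers, y is the line along which they close (so a half turn about z gives the same grasp; the last joint's range is limited). The gripper opens to 85 mm and grips with 20 to 120 N. Pads are 22 mm wide; open, the fingers measure 114 mm over their backs; the gripper's body (76 mm by 85 mm) begins 54 mm behind the grasp point. The pads swing forward as they close: fully open they stand 13 mm farther back than shut.
Start: joints at [0.986, 0.181, 1.607, -0, 1.354, -0.206], TCP at [0.213, 0.534, 0.25] pointing down, gripper open.
Joint ranges: [-2.99, 2.99], [-0.89, 2.07], [0.3, 2.58], [-1.14, 4.28], [0, 2.63], [-3.12, 3.12]. Speed limits (rad/s): [2.57, 2.57, 3.01, 3.14, 3.14, 3.14].

### API

Orientations are given as a unit quaternion [w, x, y, z].
In Python, from bench import ctrl gives the robot as it stands.
- The arm moves only by the tool send_rows, never from a script. Its arguments are lists of equal length, an entry for each row: "dr": the turn, a rotation vector about the tool's x, y, z in units of 6 degrees (1.0 is 6 degrees), a list of three; "xyz": the shift along the tool's x, y, z in cm, a list of three; "jaw": the opening in per cent of the stroke, from 0 (shut) to 100 (fully open). In form: {"dr": [[wx, wy, wz], ...], "xyz": [[dx, dy, dz], ...], "jaw": [jaw, ...]}. A call has exactly 8 rows; each row is the pose to reach, as a shift and turn from the pose commanded when the call began, along the tool's axes at that moment; what a row does not reach only later rows make up. A row lasts 1/8 s, in which the tool goes at most 62.5 mm and 10.7 degrees, less where a joint would pass 70% of its speed; a pose out of reach is approached as far as the arm can. A call with a gripper value outside its range is refused whole. The fingers move at their own pace and stop on an object; the grip force is fixed at half the most. Time passes only in rows, so rows that repeat a pose let the fingers close, or fill a call up. It gives the time, the measured TCP pose, the force, the opening and the grip force at its end, in the units of the state.
- ctrl.get_obs(): the state, without advancing time (a new reading comes with each control period).
- ctrl.camera(name): name is "scene" or "top" or "wrist"; returns the picture (400x640x3 uint8, red, green, blue); there is no depth.
- ctrl.calibration(name): a dict with "camera_matrix" (3x3 intrinsics, pixels), "D" ([k1, k2, p1, p2, k3] as OpenCV has them; the pictures are not rectified), "world_from_camera" (4x4, takes a point from camera to world coordinates). Camera axes: x right, y up, looking along -z (the intrinsics and any distortion apply to the point x, -y, -z); pixel columns grow to the right and rows downward; lengths in m; the calibration is good to about 2 mm. A picture is of the moment at which its call begins: read the wrist's pose just before it. calibration takes no time and is no camera call; for the wrist camera it gives the pose at the moment of the call.
- ctrl.hand_in(): hands the job in; it is judged then, once.
The state is a dict: "time_s": time; "q": joint angles; "dq": joint speeds; "joint_efforts": joint torques, N m; "eef_pos": TCP position; "eef_rot": TCP orientation; "wrist_force": force on the tool from outside, world axes, zero at the start; "torque": the same for the moment, N m; "opening": opening from 0.0 (shut) to 1.0 (fully open); "grasp_force": force on a finger pad.
Only numpy, scipy, OpenCV 4.12 (cv2) and the standard library are available. Lean on these libraries where they do the work, as an engineer would, in place of code of your own. Each camera call takes 0.05 s, during which the arm holds its last target. There are 200 camera calls.

### The job

Take the stouter of the two drifts from the wooden stand, put its nose into the bore of the steel plate and press the tight dowel down and out into the tray below, pressing on until the drift's collar rests firmly on the brass stop ring round the bore, but gently: never press with more than about 30 N. Then put the drift back into its hole in the wooden stand, collar down on the wood. Leave the slim drift in its hole and the things round about where they are.

Things in the scene. Friction and masses are not known exactly. Their poses are not given: they have to be found in the camera images.
- frame: Drive-out stand, fixed to the counter: a catch tray (112 x 112 mm, walls 20 mm high, floor 4 mm above the counter) carrying on four posts a level steel plate, 104 x 104 mm, 30 mm thick, its top 104 mm above the counter. Origin: centre of the underside, on the bore axis. Four brass spring plungers just below the plate point at the bore axis and hold the dowel, with a 16 mm passage left for the drift.
- bore_mouth (a point): Centre of the mouth of the plate's one vertical bore (21 mm, right through) in the top face, 104 mm above the counter; z up. The dowel drops out with the drift's nose about 37 mm below this point and the push then drops to almost nothing; the collar meets the stop ring 5 to 23 mm further down.
- ring: Brass stop ring (knurled sleeve, 39 mm outside, 24 mm inside) standing round the bore in a thin dark seat on the plate. Origin: centre of the seat on the plate top. The sleeve was screwed by hand so that its top is 2 to 20 mm above the plate; that height is NOT measured and must be felt. It does not give.
- dowel: Solid brass dowel, 19 mm in diameter, 24 mm long, about 50 g; starts upright in the bore, its top about 6 mm below the plate's top face. Origin: centre of its lower end. Roughly 8 to 20 N of push starts it and 5 to 13 N keeps it sliding; this varies from run to run.
- dowel_center (a point): Centre of the dowel (half-way along its length).
- stand: Wooden drift stand, fixed to the counter: block 130 x 60 mm, 70 mm high; origin at the centre of the underside, its x axis along the 130 mm length. Two vertical 19 mm holes go through it, 70 mm apart on its x axis.
- hole_a (a point): Mouth centre of the stand's hole at -35 mm along its x axis, on the top face. Which hole holds which drift varies.
- hole_b (a point): Mouth centre of the stand's hole at +35 mm along its x axis, on the top face.
- drift: The stout steel drift (110 to 230 g), upright in one hole of the stand, collar on the wood. From the nose up: round shank 16 mm thick, 62 mm long; collar 32 mm across, 5 mm thick; round ribbed handle 20 mm thick, 60 mm long; 127 mm in all. Origin: centre of the flat nose end; z up along the axis. It may creep a millimetre or more in the fingers under the push.
- drift_grip (a point): Centre of the drift's handle, where to grip it: 100 mm above the nose.
- drift_tip (a point): Centre of the drift's flat nose end.
- drift_collar (a point): Centre of the underside of the drift's collar, 62 mm above the nose; this face comes to rest on the stop ring.
- slim: The slim drift, standing in the other hole: same lengths as the stout one, but shank 8 mm, collar 26 mm and handle 13 mm in diameter. Not to be used. Origin: centre of its nose.
- pliers: Bystander on the counter: a pair of flat-nosed pliers with red grips, 134 mm long, 11 mm high. Origin: centre of its underside.
- salve_tin: Bystander on the counter: a round flat tin, 65 mm in diameter, 25 mm high. Origin: centre of its underside.
- emery: Bystander on the counter: a narrow emery stick, 85 mm long, 18 mm wide, 11 mm high. Origin: centre of its underside.
- flux_jar: Bystander on the counter: a round jar with a lid, 57 mm in diameter, 48 mm high. Origin: centre of its underside.
- bench_block: Bystander on the counter: a square steel block, 64 x 64 x 19 mm. Origin: centre of its underside.
Mind the look-alikes: they are no part of the job. What is shaped like the drift but purple is not meant.

How it is judged:
On the way, in this order (a step that is already met when the one before it is completed fails the run):
1. the stout drift's nose is in the mouth of the bore, with the dowel still in the bore (horizontal distance between drift_tip and bore_mouth below 0.004 m and z of drift_tip in the frame of bore_mouth below -0.003 m and z of dowel_center in the frame of bore_mouth above -0.03 m), for 0.05 s.
2. the dowel has dropped out of the bore and the drift's collar rests on the stop ring, pressed on with at least 4 N for 0.2 s (horizontal distance between drift_tip and bore_mouth below 0.004 m and z of dowel_center in the frame of bore_mouth below -0.057 m and contact force between drift and ring above 4 N), for 0.2 s.
At the end, for the whole second after the job is handed in: The dowel lies at rest in the tray under the plate (its centre at least 57 mm below the plate's top and within 60 mm of the bore axis); the stout drift stands upright (within 0.1 rad) and at rest in a hole of the stand, its collar within 4 mm of the wood and its axis within 5 mm of the hole's (((horizontal distance between drift_collar and hole_a below 0.005 m and z of drift_collar in the frame of hole_a below 0.004 m and horizontal distance between drift_tip and hole_a below 0.006 m) or (horizontal distance between drift_collar and hole_b below 0.005 m and z of drift_collar in the frame of hole_b below 0.004 m and horizontal distance between drift_tip and hole_b below 0.006 m)) and angle between drift's own z axis and vertical below 0.1 rad and linear speed of drift below 0.02 m/s and z of dowel_center in the frame of bore_mouth below -0.057 m and horizontal distance between dowel_center and bore_mouth below 0.06 m and linear speed of dowel below 0.03 m/s); the robot touches nothing.
It fails at once if the drift presses on the plate, ring, plungers or tray with more than 30 N (contact force between drift and frame above 30 N).
It fails at once if the drift presses on the dowel with more than 30 N (contact force between drift and dowel above 30 N).
It fails at once if the slim drift is moved by more than 15 mm (distance of slim from where it was at the start of the episode above 0.015 m).
It fails at once if one of the bystanders (pliers, round tin, emery stick, lidded jar, square block) is moved by more than 25 mm (distance of any of pliers, salve_tin, emery, flux_jar, bench_block from where it was at the start of the episode above 0.025 m).
It also fails if it takes over 69 s, if anything falls off the work surface, if the arm or the gripper's body presses on something with over 40 N, if the wrist force passes 120 N, or if a joint passes its speed limit or range.

## Working session

There is one attempt and no reset: what is moved stays moved. The work goes in short steps, Python scripts to look and compute and a tool call to move; the robot and the scene stay as the last step left them, time stands still between calls to the robot, and variables do not carry over. Pictures are saved under pics/ and viewed, at most 10 in all, crops included, and the job is handed in when it is done.

Besides the shell and the picture viewer there is one more tool, called in YAML: its name, and indented under it one key for each argument. send_rows: Moves the arm, as the interface text tells. Its arguments: {"type":"object","properties":{"dr":{"type":"array","items":{"type":"array","items":{"type":"number"}}},"xyz":{"type":"array","items":{"type":"array","items":{"type":"number"}}},"jaw":{"type":"array","items":{"type":"number"}}},"required":["dr","xyz","jaw"]}

```bash
mkdir -p pics; cat > h.py <<'E'
from bench import ctrl
import numpy as np, cv2
def shot(n,f):
    c=ctrl.calibration(n); im=ctrl.camera(n); cv2.imwrite(f,im[:,:,::-1]); return im,c
def ray(c,u,v):
    p=cv2.undistortPoints(np.array([[[u,v]]],float),np.array(c["camera_matrix"]),np.array(c["D"],float))[0,0]
    T=np.array(c["world_from_camera"]); return T[:3,3],T[:3,:3]@np.array([p[0],-p[1],-1])
def atz(c,u,v,z):
    o,d=ray(c,u,v); return o+d*(z-o[2])/d[2]
def proj(c,P):
    T=np.linalg.inv(np.array(c["world_from_camera"])); q=T[:3,:3]@np.array(P)+T[:3,3]
    return cv2.projectPoints(np.array([[q[0],-q[1],-q[2]]]),np.zeros(3),np.zeros(3),np.array(c["camera_matrix"]),np.array(c["D"],float))[0].ravel()
E
python3 - <<'E'
from h import *
a,c=shot("top","pics/top.png"); b,d=shot("scene","pics/scene.png")
for k in(c,d): print(np.round(k["world_from_camera"],3).tolist(),k["camera_matrix"])
o=ctrl.get_obs();print(o["eef_pos"],o["eef_rot"],ctrl.tip_extent,o["opening"],o["time_s"])
E
```

```text
[[-0.002, 0.988, -0.153, 0.324], [-1.0, 0.0, 0.017, 0.011], [0.016, 0.153, 0.988, 1.287], [0.0, 0.0, 0.0, 1.0]] [[417.86262264   0.         320.00919614]
 [  0.         417.86262264 203.81768997]
 [  0.           0.           1.        ]]
[[0.636, 0.516, -0.573, -0.196], [-0.771, 0.429, -0.47, -0.544], [0.003, 0.741, 0.671, 0.882], [0.0, 0.0, 0.0, 1.0]] [[379.05876198   0.         316.55591174]
 [  0.         379.05876198 196.96348406]
 [  0.           0.           1.        ]]
[0.21236138 0.53384534 0.24946491] [-3.04321250e-04  1.88275223e-01  9.82115984e-01 -7.36683940e-04] 0.019 1.002584819775051 0.1
```

View pics/top.png

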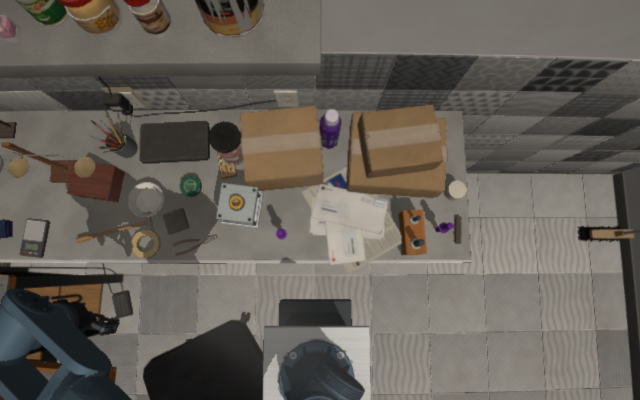

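View pics/scene.png

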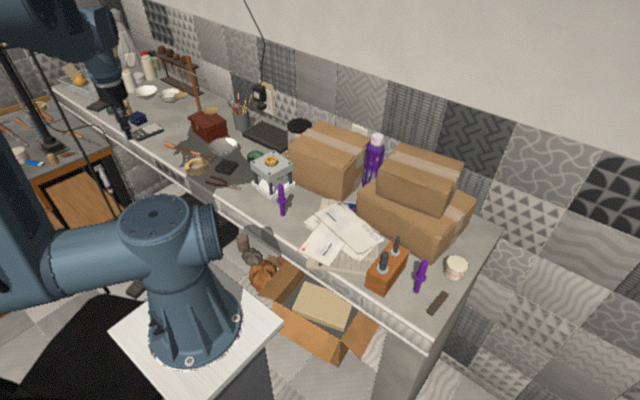

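The stand is at top (414,232) and the plate at (239,202). Four things could be the drift: two in the stand at scene (384,263) and (397,243), and two purple ones at (282,198) and (421,275). The purple ones are decoys. I'll enlarge the stand and the plate.

```bash
python3 - <<'E'
import cv2,numpy as np
t=cv2.imread("pics/top.png");s=cv2.imread("pics/scene.png")
r=lambda i,x,y,w,h,k:cv2.resize(i[y:y+h,x:x+w],None,fx=k,fy=k,interpolation=cv2.INTER_CUBIC)
a=r(t,390,202,50,56,8);b=r(s,355,225,70,75,6);c=r(t,214,177,50,50,8)
cv2.imwrite("pics/c1.png",np.hstack([a[:448],np.pad(b[:448,:400],((0,max(0,448-b.shape[0])),(0,0),(0,0)))]))
cv2.imwrite("pics/c2.png",np.hstack([c,r(s,245,145,50,50,8)]))
E
```

```text
(no output)
```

View pics/c1.png

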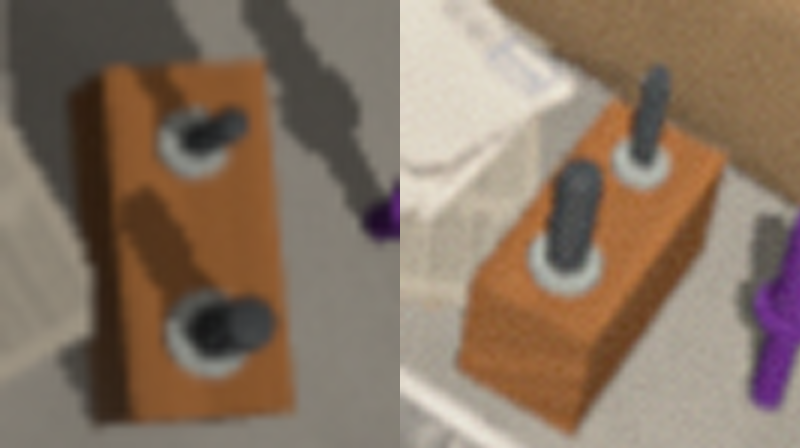

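View pics/c2.png

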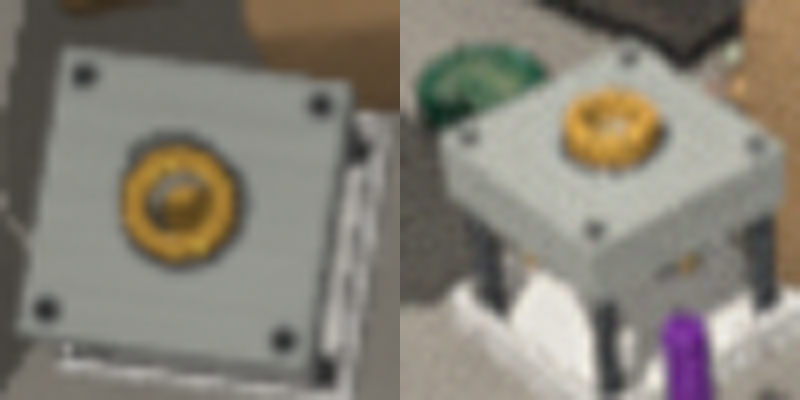

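The stouter drift is the near one, with its handle top at top ≈(421,242) and its collar at ≈(416,243); its handle and collar are clearly wider than the other's. The ring is centred at top ≈(236,202).

```bash
python3 - <<'E'
from h import *
t=ctrl.calibration("top");s=ctrl.calibration("scene")
T=lambda a,b,z:atz(t,390+a/8-.44,202+b/8-.44,z).round(4)
P=lambda a,b,z:atz(t,214+a/8-.44,177+b/8-.44,z).round(4)
print("stout top",T(250,322,.137),"collar",T(208,332,.075))
print("slim top",T(232,123,.137),"collar",T(193,143,.075))
print("block",[T(*p,.07) for p in((105,68),(263,60),(295,410),(132,420))])
S=lambda a,b,z:atz(s,355+(a-400)/6-.42,225+b/6-.42,z).round(4)
print("scene collar",S(565,257,.075),"top",S(580,176,.137),"slim",S(641,160,.075))
print("ring",P(180,202,.104),P(180,202,.124),"plate",[P(*p,.104) for p in((62,48),(352,82),(310,365),(18,330))])
# ring seat in scene
print("ring sc",[atz(s,245+(611-400)/8-.44,145+128/8-.44,z).round(4) for z in(.104,.114,.124)])
print("purple",atz(t,281,234,.06).round(3))
E
```

```text
stout top [ 0.395  -0.2866  0.137 ] collar [ 0.3953 -0.2871  0.075 ]
slim top [ 0.4643 -0.2829  0.137 ] collar [ 0.4645 -0.284   0.075 ]
block [array([ 0.493 , -0.2534,  0.07  ]), array([ 0.496 , -0.3125,  0.07  ]), array([ 0.367 , -0.3194,  0.07  ]), array([ 0.3637, -0.2593,  0.07  ])]
scene collar [ 0.3908 -0.2871  0.075 ] top [ 0.3855 -0.2892  0.137 ] slim [ 0.4596 -0.2844  0.075 ]
ring [0.5121 0.2319 0.104 ] [0.5089 0.2282 0.124 ] plate [array([0.5683, 0.2762, 0.104 ]), array([0.5558, 0.1713, 0.104 ]), array([0.4534, 0.1841, 0.104 ]), array([0.4659, 0.2884, 0.104 ])]
ring sc [array([0.512 , 0.2386, 0.104 ]), array([0.5029, 0.2285, 0.114 ]), array([0.4939, 0.2185, 0.124 ])]
purple [0.423 0.106 0.06 ]
```

send_rows:
  dr:
    - [0, 0, 0]
    - [0, 0, 0]
    - [0, 0, 0]
    - [0, 0, 0]
    - [0, 0, 0]
    - [0, 0, 0]
    - [0, 0, 0]
    - [0, 0, 0]
  xyz:
    - [-2, -2, -1]
    - [-6, -6, -2]
    - [-11, -12, -2]
    - [-17, -18, -2]
    - [-23, -25, -2]
    - [-29, -31, -2]
    - [-34, -36, -2]
    - [-35.4, -38, -2]
  jaw: [60, 60, 60, 60, 60, 60, 60, 60]

```text
time_s: 1.1
eef_pos: [0.3802, 0.1043, 0.2703]
eef_rot: [0.0, 0.188, 0.982, 0.0]
wrist_force: [2.4, 0.8, -0.9]
opening: 0.6
grasp_force: 0.0
```

send_rows:
  dr:
    - [0, 0, -0.5]
    - [0, 0, -1]
    - [0, 0, -1.5]
    - [0, 0, -2]
    - [0, 0, -2.5]
    - [0, 0, -3]
    - [0, 0, -3.62]
    - [0, 0, -3.62]
  xyz:
    - [-1, -3, 0]
    - [-3, -8, 0]
    - [-5, -13, 0]
    - [-7, -18, 0]
    - [-9, -24, 0]
    - [-11, -29, 0]
    - [-12, -31.5, 0]
    - [-12, -31.5, 0]
  jaw: [60, 60, 60, 60, 60, 60, 60, 60]

```text
time_s: 2.1
eef_pos: [0.3745, -0.2322, 0.2698]
eef_rot: [-0.0, 0.002, 1.0, 0.0]
wrist_force: [0.5, 0.7, -0.4]
opening: 0.597
grasp_force: 0.0
```

```bash
python3 - <<'E'
from h import *
o=ctrl.get_obs();print(o["eef_pos"],o["eef_rot"],o["time_s"],o["opening"],o["q"].round(2) if hasattr(o["q"],"round") else o["q"],o["wrist_force"])
im,c=shot("wrist","pics/w1.png");print(np.round(c["world_from_camera"],3).tolist(),c["camera_matrix"][0])
t=ctrl.calibration("top")
for P in([.395,-.287,.135],[.395,-.287,.075]):print(proj(c,P))
E
```

```text
[ 0.37446732 -0.23224869  0.2698043 ] [-4.20061689e-04  1.55765794e-03  9.99998613e-01  4.13784297e-04] 2.1 0.596701105634665 [-0.83 -0.15  1.9  -0.    1.39 -2.39] [ 0.50064831  0.72882321 -0.42258675]
[[0.004, -0.947, -0.32, 0.292], [1.0, 0.004, 0.001, -0.232], [0.0, -0.32, 0.947, 0.393], [0.0, 0.0, 0.0, 1.0]] [313.54187113   0.         313.01804186]
[251.48560823 214.05559197]
[261.91660841 193.17770252]
```

View pics/w1.png

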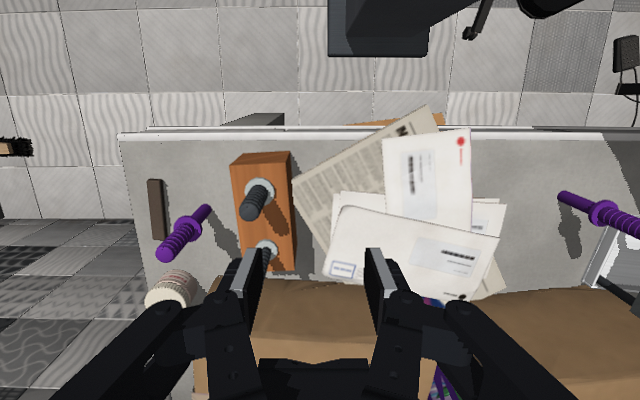

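send_rows:
  dr:
    - [0, 0, 0]
    - [0, 0, 0]
    - [0, 0, 0]
    - [0, 0, 0]
    - [0, 0, 0]
    - [0, 0, 0]
    - [0, 0, 0]
    - [0, 0, 0]
  xyz:
    - [-1, -2.5, 1]
    - [-2.05, -5.5, 2]
    - [-2.05, -5.5, 4]
    - [-2.05, -5.5, 6]
    - [-2.05, -5.5, 7.5]
    - [-2.05, -5.5, 8]
    - [-2.05, -5.5, 8]
    - [-2.05, -5.5, 8]
  jaw: [60, 60, 60, 60, 60, 60, 60, 60]

```text
time_s: 3.15
eef_pos: [0.3959, -0.2861, 0.1911]
eef_rot: [0.0, -0.0, 1.0, -0.001]
wrist_force: [0.7, 0.6, 0.3]
opening: 0.6
grasp_force: 0.0
```

```bash
python3 - <<'E'
from h import *
o=ctrl.get_obs();p=o["eef_pos"];print(p)
im,c=shot("wrist","pics/w2.png")
for P in([.395,-.287,.135],[.395,-.287,.075]):print(proj(c,P))
u,v=proj(c,[.395,-.287,.11]).astype(int);x0,y0=u-80,v-60
print(x0,y0)
cv2.imwrite("pics/w2c.png",cv2.resize(im[max(y0,0):y0+150,x0:x0+160,::-1],None,fx=4,fy=4,interpolation=2))
E
```

```text
[ 0.39589282 -0.28614354  0.19112341]
[312.17462135 228.47019836]
[312.4904728  197.47083392]
232 153
```

View pics/w2c.png

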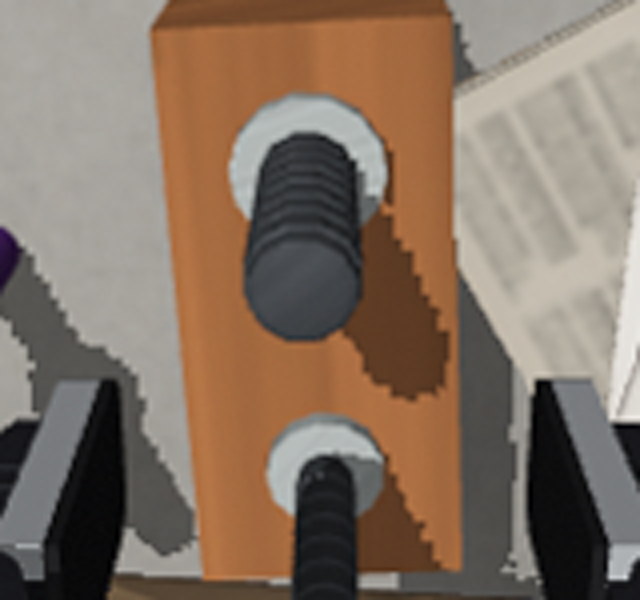

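```bash
python3 - <<'E'
from h import *
c=ctrl.calibration("wrist")
f=lambda a,b,z:atz(c,232+a/4-.38,153+b/4-.38,z).round(4)
print(f(304,286,.135),f(308,172,.075),"slim",f(326,470,.075))
E
```

```text
[ 0.392  -0.2899  0.135 ] [ 0.3934 -0.2902  0.075 ] slim [ 0.4622 -0.2866  0.075 ]
```

send_rows:
  dr:
    - [0, 0, 0]
    - [0, 0, 0]
    - [0, 0, 0]
    - [0, 0, 0]
    - [0, 0, 0]
    - [0, 0, 0]
    - [0, 0, 0]
    - [0, 0, 0]
  xyz:
    - [0.24, -0.24, 0.5]
    - [0.24, -0.24, 2]
    - [0.24, -0.24, 4]
    - [0.24, -0.24, 5.5]
    - [0.24, -0.24, 7]
    - [0.24, -0.24, 8]
    - [0.24, -0.24, 8.3]
    - [0.24, -0.24, 8.3]
  jaw: [60, 60, 60, 60, 60, 60, 60, 60]

```text
time_s: 4.2
eef_pos: [0.3932, -0.2884, 0.1074]
eef_rot: [0.0, -0.0, 1.0, -0.0]
wrist_force: [0.8, -0.1, 0.1]
opening: 0.601
grasp_force: 0.0
```

send_rows:
  dr:
    - [0, 0, 0]
    - [0, 0, 0]
    - [0, 0, 0]
    - [0, 0, 0]
    - [0, 0, 0]
    - [0, 0, 0]
    - [0, 0, 0]
    - [0, 0, 0]
  xyz:
    - [0, 0, 0]
    - [0, 0, 0]
    - [0, 0, 0]
    - [0, 0, 0]
    - [0, 0, 0]
    - [0, 0, 0]
    - [0, 0, 0]
    - [0, 0, 0]
  jaw: [50, 40, 30, 20, 10, 0, 0, 0]

```text
time_s: 5.2
eef_pos: [0.3933, -0.2886, 0.1076]
eef_rot: [0.0, -0.0, 1.0, -0.0]
wrist_force: [-1.1, -0.1, 5.2]
opening: 0.22
grasp_force: 58.4
```

send_rows:
  dr:
    - [0, 0, 0]
    - [0, 0, 0]
    - [0, 0, 0]
    - [0, 0, 0]
    - [0, 0, 0]
    - [0, 0, 0]
    - [0, 0, 0]
    - [0, 0, 0]
  xyz:
    - [0, 0, -1]
    - [0, 0, -3]
    - [0, 0, -6]
    - [0, 0, -9]
    - [0, 0, -12]
    - [0, 0, -15]
    - [0, 0, -17]
    - [0, 0, -17]
  jaw: [0, 0, 0, 0, 0, 0, 0, 0]

```text
time_s: 6.2
eef_pos: [0.3935, -0.2886, 0.2787]
eef_rot: [0.001, -0.0, 1.0, -0.001]
wrist_force: [-0.0, 0.4, -1.9]
opening: 0.219
grasp_force: 59.3
```

```bash
python3 - <<'E'
from h import *
o=ctrl.get_obs();print(o["eef_pos"],o["opening"],o["grasp_force"],o["wrist_force"])
t=ctrl.calibration("top");s=ctrl.calibration("scene")
for z in(.08,.12,.16,.2):print(z,[atz(t,*p,z)[:2].round(3) for p in((241,184),(322,179))],[atz(s,*p,z)[:2].round(3) for p in((291,152),(343,166))])
i=cv2.imread("pics/scene.png");j=cv2.imread("pics/top.png")
r=lambda i,x,y,w,h,k:cv2.resize(i[y:y+h,x:x+w],None,fx=k,fy=k,interpolation=2)
cv2.imwrite("pics/c3.png",np.hstack([r(i,250,110,130,100,3),r(j,210,100,120,100,3)]))
E
```

```text
[ 0.39347763 -0.28856284  0.27872009] 0.21860725842106332 59.326931834220886 [-0.03341476  0.37787028 -1.89100692]
0.08 [array([0.569, 0.223]), array([ 0.584, -0.015])] [array([0.617, 0.243]), array([0.671, 0.049])]
0.12 [array([0.561, 0.216]), array([ 0.576, -0.014])] [array([0.577, 0.204]), array([0.628, 0.019])]
0.16 [array([0.553, 0.209]), array([ 0.567, -0.013])] [array([0.536, 0.165]), array([ 0.585, -0.01 ])]
0.2 [array([0.545, 0.202]), array([ 0.558, -0.012])] [array([0.496, 0.126]), array([ 0.541, -0.04 ])]
```

View pics/c3.png

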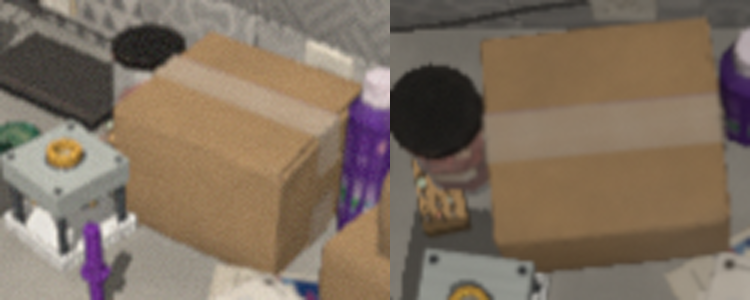

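send_rows:
  dr:
    - [0, 0, 0]
    - [0, 0, 0]
    - [0, 0, 0]
    - [0, 0, 0]
    - [0, 0, 0]
    - [0, 0, 0]
    - [0, 0, 0]
    - [0, 0, 0]
  xyz:
    - [0, 2, 0]
    - [0, 6, 0]
    - [0, 11, 0]
    - [-1, 16, 0]
    - [-2, 21, 0]
    - [-3, 26, 0]
    - [-4, 30, 0]
    - [-5, 33, 0]
  jaw: [0, 0, 0, 0, 0, 0, 0, 0]

```text
time_s: 7.2
eef_pos: [0.4415, 0.0445, 0.2758]
eef_rot: [-0.001, -0.001, 1.0, 0.0]
wrist_force: [0.2, -0.7, -1.8]
opening: 0.217
grasp_force: 59.3
```

send_rows:
  dr:
    - [0, 0, 0]
    - [0, 0, 0]
    - [0, 0, 0]
    - [0, 0, 0]
    - [0, 0, 0]
    - [0, 0, 0]
    - [0, 0, 0]
    - [0, 0, 0]
  xyz:
    - [-1, 4, 0]
    - [-2, 8, 0]
    - [-4, 12, 0]
    - [-5, 15, 0]
    - [-6, 17, 0]
    - [-6.8, 18.5, 0]
    - [-6.8, 18.9, 0]
    - [-6.8, 18.9, 0]
  jaw: [0, 0, 0, 0, 0, 0, 0, 0]

```text
time_s: 8.2
eef_pos: [0.5103, 0.2306, 0.2768]
eef_rot: [-0.001, -0.0, 1.0, -0.0]
wrist_force: [0.7, 0.3, -1.6]
opening: 0.219
grasp_force: 59.3
```

```bash
python3 - <<'E'
from h import *
o=ctrl.get_obs();p=o["eef_pos"];print(p,o["time_s"],o["opening"],o["wrist_force"])
im,c=shot("wrist","pics/w3.png")
print(proj(c,[p[0],p[1],p[2]-.1]),proj(c,[.511,.23,.104]))
E
```

```text
[0.51033251 0.2305581  0.2768295 ] 8.2 0.2189169700205553 [ 0.71798591  0.29815909 -1.63285384]
[313.43223932 205.68346052] [312.84641592 180.60954957]
```

View pics/w3.png

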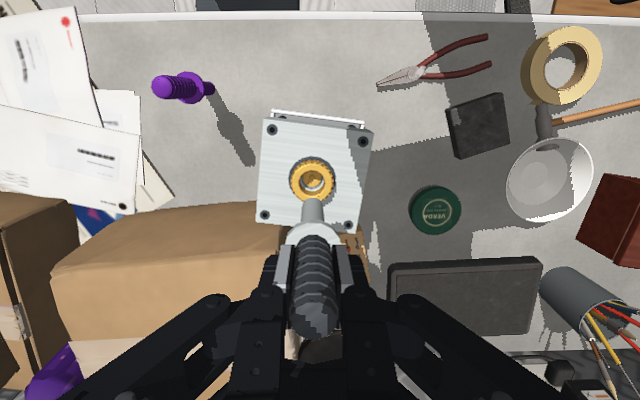

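The nose is at about (314,203) and the ring at about (312,181). I'll enlarge this region to measure the offset.

```bash
python3 - <<'E'
import cv2
i=cv2.imread("pics/w3.png");cv2.imwrite("pics/w3c.png",cv2.resize(i[152:227,268:358],None,fx=8,fy=8,interpolation=2))
E
```

```text
(no output)
```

View pics/w3c.png

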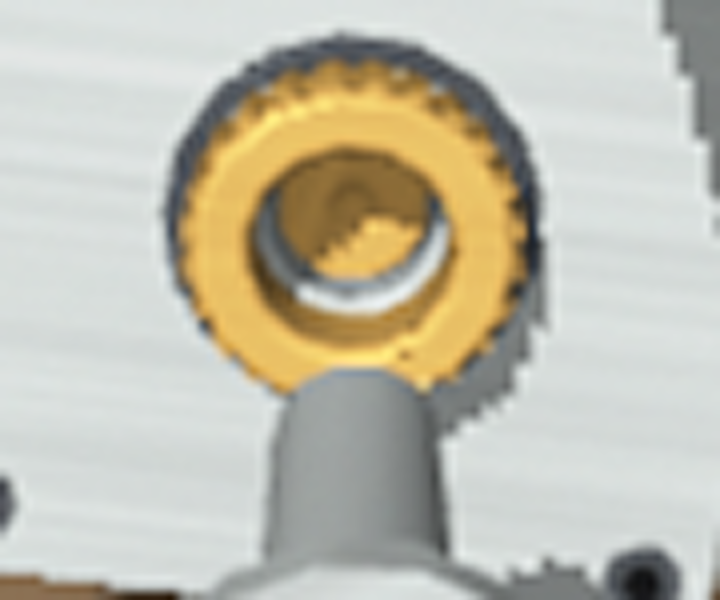

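```bash
cat > fit.py <<'E'
from h import *
from scipy.optimize import least_squares
c=ctrl.calibration("wrist")
def ext(x,y,z,r):
    a=np.linspace(0,2*np.pi,181)
    q=np.array([proj(c,[x+r*np.cos(t),y+r*np.sin(t),z]) for t in a])
    q=(q-[268,152]+.44)*8
    return q[:,0].min(),q[:,0].max(),q[:,1].min(),q[:,1].max()
p=ctrl.get_obs()["eef_pos"];print(p)
nz=p[2]-.0996
f=least_squares(lambda v:np.array(ext(v[0],v[1],nz,.008))[:3]-[275,438,367],[p[0],p[1]],diff_step=1e-4);print("nose",f.x,f.fun.round(1))
f=least_squares(lambda v:np.array(ext(v[0],v[1],.104,v[2]))[:3]-[165,541,33],[.511,.23,.022],diff_step=1e-4);print("seat",f.x,f.fun.round(1))
f=least_squares(lambda v:np.array(ext(v[0],v[1],v[2],.012))-[247,455,147,347],[.511,.23,.12],diff_step=1e-4);print("inner",f.x,f.fun.round(1))
for z in(.106,.112,.118,.124):
  f=least_squares(lambda v:np.array(ext(v[0],v[1],z,.012))-[247,455,147,347],[.511,.23],diff_step=1e-4);print("inner",z,f.x,f.fun.round(1))
E
python3 fit.py
```

```text
[0.51049586 0.23027702 0.27704165]
nose [0.51178174 0.22928756] [-2.9  2.9  0.1]
seat [0.50956307 0.2285895  0.0229852 ] [-0.  0. -0.]
inner [0.50822404 0.22845053 0.12167206] [ 0. -0. -0.  0.]
inner 0.106 [0.5126822  0.22835026] [ 5.6 -5.6  5.1 -5.5]
inner 0.112 [0.51097497 0.22838865] [ 3.5 -3.5  3.2 -3.4]
inner 0.118 [0.50926827 0.22842704] [ 1.4 -1.4  1.2 -1.3]
inner 0.124 [0.50756215 0.22846543] [-0.8  0.8 -0.8  0.9]
```

send_rows:
  dr:
    - [0, 0, 0]
    - [0, 0, 0]
    - [0, 0, 0]
    - [0, 0, 0]
    - [0, 0, 0]
    - [0, 0, 0]
    - [0, 0, 0]
    - [0, 0, 0]
  xyz:
    - [0.24, -0.08, 0.5]
    - [0.24, -0.08, 1.5]
    - [0.24, -0.08, 2.5]
    - [0.24, -0.08, 3.5]
    - [0.24, -0.08, 4.2]
    - [0.24, -0.08, 4.7]
    - [0.24, -0.08, 4.7]
    - [0.24, -0.08, 4.7]
  jaw: [0, 0, 0, 0, 0, 0, 0, 0]

```text
time_s: 9.25
eef_pos: [0.5088, 0.23, 0.2306]
eef_rot: [0.0, -0.0, 1.0, 0.0]
wrist_force: [0.2, 0.7, -1.7]
opening: 0.223
grasp_force: 59.3
```

```bash
python3 - <<'E'
from h import *
o=ctrl.get_obs();p=o["eef_pos"];print(p,o["wrist_force"])
im,c=shot("wrist","pics/w4.png")
u,v=proj(c,[p[0],p[1],p[2]-.1]).astype(int);print(u,v)
x0,y0=u-45,v-50;print(x0,y0)
cv2.imwrite("pics/w4c.png",cv2.resize(im[y0:y0+75,x0:x0+90,::-1],None,fx=8,fy=8,interpolation=2))
E
```

```text
[0.50877396 0.23001183 0.23064637] [ 0.17498231  0.71728286 -1.68709468]
313 205
268 155
```

View pics/w4c.png

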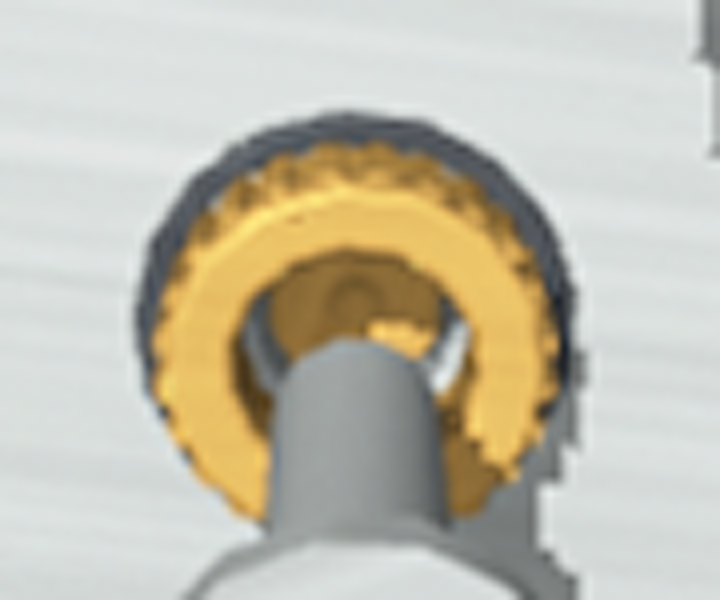

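```bash
sed -i 's/\[268,152\]/[268,155]/;/^nz=/,$d' fit.py; cat >> fit.py <<'E'
L=lambda F,x0:least_squares(F,x0,diff_step=1e-4)
f=L(lambda v:np.array(ext(v[0],v[1],p[2]-.0996,.008))[:3]-[272,440,340],[p[0],p[1]]);print("nose",f.x,f.fun.round(1))
f=L(lambda v:np.array(ext(v[0],v[1],.104,v[2]))[:3]-[135,572,112],[.511,.23,.022]);print("seat",f.x)
f=L(lambda v:np.array(ext(v[0],v[1],v[2],.012))[:3]-[233,478,247],[.511,.23,.12]);print("inner",f.x)
f=L(lambda v:np.array(ext(v[0],v[1],v[2],.0195))[:3]-[157,557,188],[.511,.23,.12]);print("outer",f.x)
E
python3 fit.py
```

```text
[0.50882171 0.23001243 0.23072453]
nose [0.50994116 0.22903519] [-0.4  0.4  0. ]
seat [0.50950827 0.22868256 0.02292754]
inner [0.50760811 0.22895796 0.12188258]
outer [0.50879051 0.22910833 0.12345712]
```

send_rows:
  dr:
    - [0, 0, 0]
    - [0, 0, 0]
    - [0, 0, 0]
    - [0, 0, 0]
    - [0, 0, 0]
    - [0, 0, 0]
    - [0, 0, 0]
    - [0, 0, 0]
  xyz:
    - [0.06, 0, 0]
    - [0.06, 0, 0.4]
    - [0.06, 0, 0.8]
    - [0.06, 0, 1.3]
    - [0.06, 0, 1.8]
    - [0.06, 0, 2.3]
    - [0.06, 0, 2.7]
    - [0.06, 0, 2.8]
  jaw: [0, 0, 0, 0, 0, 0, 0, 0]

```text
time_s: 10.3
eef_pos: [0.5078, 0.2299, 0.2019]
eef_rot: [-0.0, -0.0, 1.0, -0.0]
wrist_force: [-0.8, 0.3, -1.9]
opening: 0.216
grasp_force: 59.3
```

send_rows:
  dr:
    - [0, 0, 0]
    - [0, 0, 0]
    - [0, 0, 0]
    - [0, 0, 0]
    - [0, 0, 0]
    - [0, 0, 0]
    - [0, 0, 0]
    - [0, 0, 0]
  xyz:
    - [0, 0, 0.05]
    - [0, 0, 0.1]
    - [0, 0, 0.15]
    - [0, 0, 0.2]
    - [0, 0, 0.25]
    - [0, 0, 0.3]
    - [0, 0, 0.35]
    - [0, 0, 0.4]
  jaw: [0, 0, 0, 0, 0, 0, 0, 0]

```text
time_s: 11.3
eef_pos: [0.5079, 0.2299, 0.1982]
eef_rot: [-0.0, -0.0, 1.0, -0.0]
wrist_force: [1.1, 0.1, -0.8]
opening: 0.221
grasp_force: 59.3
```

send_rows:
  dr:
    - [0, 0, 0]
    - [0, 0, 0]
    - [0, 0, 0]
    - [0, 0, 0]
    - [0, 0, 0]
    - [0, 0, 0]
    - [0, 0, 0]
    - [0, 0, 0]
  xyz:
    - [0, 0, 0.04]
    - [0, 0, 0.08]
    - [0, 0, 0.12]
    - [0, 0, 0.16]
    - [0, 0, 0.2]
    - [0, 0, 0.24]
    - [0, 0, 0.28]
    - [0, 0, 0.3]
  jaw: [0, 0, 0, 0, 0, 0, 0, 0]

```text
time_s: 12.3
eef_pos: [0.5085, 0.2301, 0.1963]
eef_rot: [0.001, -0.0, 1.0, 0.0]
wrist_force: [-2.5, -0.5, 6.6]
opening: 0.214
grasp_force: 59.8
```

send_rows:
  dr:
    - [0, 0, 0]
    - [0, 0, 0]
    - [0, 0, 0]
    - [0, 0, 0]
    - [0, 0, 0]
    - [0, 0, 0]
    - [0, 0, 0]
    - [0, 0, 0]
  xyz:
    - [0, 0, 0.02]
    - [0, 0, 0.04]
    - [0, 0, 0.06]
    - [0, 0, 0.08]
    - [0, 0, 0.1]
    - [0, 0, 0.12]
    - [0, 0, 0.14]
    - [0, 0, 0.14]
  jaw: [0, 0, 0, 0, 0, 0, 0, 0]

```text
time_s: 13.3
eef_pos: [0.5088, 0.2301, 0.1958]
eef_rot: [0.001, -0.0, 1.0, 0.0]
wrist_force: [-2.6, 0.1, 11.8]
opening: 0.219
grasp_force: 60.2
```

send_rows:
  dr:
    - [0, 0, 0]
    - [0, 0, 0]
    - [0, 0, 0]
    - [0, 0, 0]
    - [0, 0, 0]
    - [0, 0, 0]
    - [0, 0, 0]
    - [0, 0, 0]
  xyz:
    - [0, 0, 0.03]
    - [0, 0, 0.06]
    - [0, 0, 0.09]
    - [0, 0, 0.12]
    - [0, 0, 0.15]
    - [0, 0, 0.18]
    - [0, 0, 0.2]
    - [0, 0, 0.2]
  jaw: [0, 0, 0, 0, 0, 0, 0, 0]

```text
time_s: 14.3
eef_pos: [0.5091, 0.2302, 0.1941]
eef_rot: [0.002, -0.0, 1.0, 0.0]
wrist_force: [-1.6, 0.0, 12.8]
opening: 0.22
grasp_force: 60.5
```

send_rows:
  dr:
    - [0, 0, 0]
    - [0, 0, 0]
    - [0, 0, 0]
    - [0, 0, 0]
    - [0, 0, 0]
    - [0, 0, 0]
    - [0, 0, 0]
    - [0, 0, 0]
  xyz:
    - [0, 0, 0.04]
    - [0, 0, 0.08]
    - [0, 0, 0.12]
    - [0, 0, 0.16]
    - [0, 0, 0.2]
    - [0, 0, 0.24]
    - [0, 0, 0.28]
    - [0, 0, 0.32]
  jaw: [0, 0, 0, 0, 0, 0, 0, 0]

```text
time_s: 15.3
eef_pos: [0.509, 0.2302, 0.1903]
eef_rot: [0.001, -0.0, 1.0, 0.0]
wrist_force: [-1.5, -1.0, 7.8]
opening: 0.216
grasp_force: 60.4
```

Sliding at about 9.5 N now. Continue a little faster.

send_rows:
  dr:
    - [0, 0, 0]
    - [0, 0, 0]
    - [0, 0, 0]
    - [0, 0, 0]
    - [0, 0, 0]
    - [0, 0, 0]
    - [0, 0, 0]
    - [0, 0, 0]
  xyz:
    - [0, 0, 0.07]
    - [0, 0, 0.14]
    - [0, 0, 0.21]
    - [0, 0, 0.28]
    - [0, 0, 0.35]
    - [0, 0, 0.42]
    - [0, 0, 0.49]
    - [0, 0, 0.56]
  jaw: [0, 0, 0, 0, 0, 0, 0, 0]

```text
time_s: 16.3
eef_pos: [0.509, 0.2301, 0.1848]
eef_rot: [0.001, -0.0, 1.0, 0.0]
wrist_force: [-1.2, -0.3, 7.9]
opening: 0.22
grasp_force: 60.4
```

send_rows:
  dr:
    - [0, 0, 0]
    - [0, 0, 0]
    - [0, 0, 0]
    - [0, 0, 0]
    - [0, 0, 0]
    - [0, 0, 0]
    - [0, 0, 0]
    - [0, 0, 0]
  xyz:
    - [0, 0, 0.07]
    - [0, 0, 0.14]
    - [0, 0, 0.21]
    - [0, 0, 0.28]
    - [0, 0, 0.35]
    - [0, 0, 0.42]
    - [0, 0, 0.49]
    - [0, 0, 0.56]
  jaw: [0, 0, 0, 0, 0, 0, 0, 0]

```text
time_s: 17.3
eef_pos: [0.509, 0.2302, 0.1791]
eef_rot: [0.001, -0.0, 1.0, 0.0]
wrist_force: [-0.8, -0.1, 8.0]
opening: 0.213
grasp_force: 60.4
```

send_rows:
  dr:
    - [0, 0, 0]
    - [0, 0, 0]
    - [0, 0, 0]
    - [0, 0, 0]
    - [0, 0, 0]
    - [0, 0, 0]
    - [0, 0, 0]
    - [0, 0, 0]
  xyz:
    - [0, 0, 0.08]
    - [0, 0, 0.16]
    - [0, 0, 0.24]
    - [0, 0, 0.32]
    - [0, 0, 0.4]
    - [0, 0, 0.48]
    - [0, 0, 0.56]
    - [0, 0, 0.64]
  jaw: [0, 0, 0, 0, 0, 0, 0, 0]

```text
time_s: 18.3
eef_pos: [0.509, 0.2302, 0.1727]
eef_rot: [0.001, -0.0, 1.0, 0.0]
wrist_force: [-0.7, -0.2, 7.2]
opening: 0.217
grasp_force: 60.4
```

send_rows:
  dr:
    - [0, 0, 0]
    - [0, 0, 0]
    - [0, 0, 0]
    - [0, 0, 0]
    - [0, 0, 0]
    - [0, 0, 0]
    - [0, 0, 0]
    - [0, 0, 0]
  xyz:
    - [0, 0, 0.06]
    - [0, 0, 0.12]
    - [0, 0, 0.18]
    - [0, 0, 0.24]
    - [0, 0, 0.3]
    - [0, 0, 0.36]
    - [0, 0, 0.42]
    - [0, 0, 0.48]
  jaw: [0, 0, 0, 0, 0, 0, 0, 0]

```text
time_s: 19.3
eef_pos: [0.5087, 0.2302, 0.1674]
eef_rot: [0.001, -0.0, 1.0, 0.0]
wrist_force: [0.2, -0.0, 6.7]
opening: 0.221
grasp_force: 60.1
```

send_rows:
  dr:
    - [0, 0, 0]
    - [0, 0, 0]
    - [0, 0, 0]
    - [0, 0, 0]
    - [0, 0, 0]
    - [0, 0, 0]
    - [0, 0, 0]
    - [0, 0, 0]
  xyz:
    - [0, 0, 0.04]
    - [0, 0, 0.08]
    - [0, 0, 0.12]
    - [0, 0, 0.16]
    - [0, 0, 0.2]
    - [0, 0, 0.24]
    - [0, 0, 0.28]
    - [0, 0, 0.32]
  jaw: [0, 0, 0, 0, 0, 0, 0, 0]

```text
time_s: 20.3
eef_pos: [0.508, 0.2298, 0.163]
eef_rot: [-0.0, -0.0, 1.0, -0.0]
wrist_force: [2.5, -1.1, -0.0]
opening: 0.218
grasp_force: 59.6
```

send_rows:
  dr:
    - [0, 0, 0]
    - [0, 0, 0]
    - [0, 0, 0]
    - [0, 0, 0]
    - [0, 0, 0]
    - [0, 0, 0]
    - [0, 0, 0]
    - [0, 0, 0]
  xyz:
    - [0, 0, 0.04]
    - [0, 0, 0.08]
    - [0, 0, 0.12]
    - [0, 0, 0.16]
    - [0, 0, 0.2]
    - [0, 0, 0.24]
    - [0, 0, 0.28]
    - [0, 0, 0.32]
  jaw: [0, 0, 0, 0, 0, 0, 0, 0]

```text
time_s: 21.3
eef_pos: [0.508, 0.2299, 0.1599]
eef_rot: [0.0, -0.0, 1.0, 0.0]
wrist_force: [2.8, -1.0, -0.3]
opening: 0.217
grasp_force: 59.6
```

send_rows:
  dr:
    - [0, 0, 0]
    - [0, 0, 0]
    - [0, 0, 0]
    - [0, 0, 0]
    - [0, 0, 0]
    - [0, 0, 0]
    - [0, 0, 0]
    - [0, 0, 0]
  xyz:
    - [-0.03, 0, 0.04]
    - [-0.05, 0, 0.08]
    - [-0.05, 0, 0.12]
    - [-0.05, 0, 0.16]
    - [-0.05, 0, 0.2]
    - [-0.05, 0, 0.24]
    - [-0.05, 0, 0.28]
    - [-0.05, 0, 0.32]
  jaw: [0, 0, 0, 0, 0, 0, 0, 0]

```text
time_s: 22.3
eef_pos: [0.5083, 0.2299, 0.1566]
eef_rot: [-0.0, -0.0, 1.0, -0.0]
wrist_force: [1.1, -0.4, -0.8]
opening: 0.219
grasp_force: 59.6
```

send_rows:
  dr:
    - [0, 0, 0]
    - [0, 0, 0]
    - [0, 0, 0]
    - [0, 0, 0]
    - [0, 0, 0]
    - [0, 0, 0]
    - [0, 0, 0]
    - [0, 0, 0]
  xyz:
    - [-0.02, 0, 0.04]
    - [-0.02, 0, 0.08]
    - [-0.02, 0, 0.12]
    - [-0.02, 0, 0.16]
    - [-0.02, 0, 0.2]
    - [-0.02, 0, 0.24]
    - [-0.02, 0, 0.28]
    - [-0.02, 0, 0.32]
  jaw: [0, 0, 0, 0, 0, 0, 0, 0]

```text
time_s: 23.3
eef_pos: [0.5089, 0.23, 0.1556]
eef_rot: [0.0, -0.0, 1.0, -0.0]
wrist_force: [-7.3, -2.1, 17.2]
opening: 0.218
grasp_force: 60.7
```

send_rows:
  dr:
    - [0, 0, 0]
    - [0, 0, 0]
    - [0, 0, 0]
    - [0, 0, 0]
    - [0, 0, 0]
    - [0, 0, 0]
    - [0, 0, 0]
    - [0, 0, 0]
  xyz:
    - [0, 0, -0.03]
    - [0, 0, -0.05]
    - [0, 0, -0.05]
    - [0, 0, -0.05]
    - [0, 0, -0.05]
    - [0, 0, -0.05]
    - [0, 0, -0.05]
    - [0, 0, -0.05]
  jaw: [0, 0, 0, 0, 0, 0, 0, 0]

```text
time_s: 24.3
eef_pos: [0.5088, 0.23, 0.1556]
eef_rot: [0.0, -0.0, 1.0, -0.0]
wrist_force: [-3.7, -1.5, 12.4]
opening: 0.215
grasp_force: 60.7
```

send_rows:
  dr:
    - [0, 0, 0]
    - [0, 0, 0]
    - [0, 0, 0]
    - [0, 0, 0]
    - [0, 0, 0]
    - [0, 0, 0]
    - [0, 0, 0]
    - [0, 0, 0]
  xyz:
    - [0, 0, -0.5]
    - [0, 0, -1.5]
    - [0, 0, -3.5]
    - [0, 0, -6]
    - [0, 0, -9]
    - [0, 0, -11]
    - [-0.2, 0, -12.4]
    - [-0.2, 0, -12.4]
  jaw: [0, 0, 0, 0, 0, 0, 0, 0]

```text
time_s: 25.3
eef_pos: [0.5112, 0.2301, 0.279]
eef_rot: [0.001, -0.0, 1.0, 0.0]
wrist_force: [-0.1, -0.0, -2.6]
opening: 0.214
grasp_force: 59.5
```

```bash
python3 - <<'E'
from h import *
o=ctrl.get_obs();p=o["eef_pos"];print(p,o["wrist_force"],o["opening"])
im,c=shot("wrist","pics/w5.png")
a=cv2.cvtColor(cv2.imread("pics/w3.png"),6);b=cv2.cvtColor(cv2.imread("pics/w5.png"),6)
def m(n,x,y,w,h):
    t=a[y:y+h,x:x+w];s=b[y-8:y+h+8,x-8:x+w+8]
    up=lambda q:cv2.resize(q,None,fx=8,fy=8,interpolation=2)
    r=cv2.matchTemplate(up(s),up(t),cv2.TM_CCOEFF_NORMED);_,v,_,l=cv2.minMaxLoc(r);print(n,np.array(l)/8-8,round(v,3))
m("plate",255,115,50,50);m("noseshank",298,194,32,32);m("collar",284,218,60,30);m("handletop",290,290,50,50);m("handle",292,240,42,60)
bl=b[140:215,268:358];al=a[140:215,268:358]
i=cv2.imread("pics/w5.png")
print("dowel px old/new",cv2.imread("pics/w3.png")[178,312],i[178,312])
print(i[195:215:2,314])
E
```

```text
[0.51117609 0.23005833 0.27895828] [-0.13041383 -0.03103976 -2.6407587 ] 0.21396966360639005
plate [ 0.5   -1.625] 0.99
noseshank [-0.125 -1.   ] 0.918
collar [ 0.    -0.125] 0.964
handletop [-0.25  0.  ] 0.952
handle [0. 0.] 0.987
dowel px old/new [ 54 104 136] [ 44  91 121]
[[123 227 250]
 [127 179 213]
 [154 156 149]
 [154 156 150]
 [152 152 148]
 [153 153 149]
 [151 153 148]
 [151 152 147]
 [150 151 146]
 [149 152 147]]
```

send_rows:
  dr:
    - [0, 0, 0]
    - [0, 0, 0]
    - [0, 0, 0]
    - [0, 0, 0]
    - [0, 0, 0]
    - [0, 0, 0]
    - [0, 0, 0]
    - [0, 0, 0]
  xyz:
    - [1, -2, 0]
    - [2, -6, 0]
    - [4, -11, 0]
    - [5.5, -16, 0]
    - [7, -21, 0]
    - [8, -26, 0]
    - [9, -30, 0]
    - [10, -33, 0]
  jaw: [0, 0, 0, 0, 0, 0, 0, 0]

```text
time_s: 26.35
eef_pos: [0.4096, -0.1014, 0.2768]
eef_rot: [-0.001, 0.001, 1.0, 0.0]
wrist_force: [0.5, -0.4, -1.1]
opening: 0.219
grasp_force: 59.4
```

send_rows:
  dr:
    - [0, 0, 0]
    - [0, 0, 0]
    - [0, 0, 0]
    - [0, 0, 0]
    - [0, 0, 0]
    - [0, 0, 0]
    - [0, 0, 0]
    - [0, 0, 0]
  xyz:
    - [0.5, -4, 0]
    - [1, -8, 0]
    - [1.5, -12, 0]
    - [1.8, -15, 0]
    - [1.8, -17, 0]
    - [1.8, -18.5, 0]
    - [1.8, -18.9, 0]
    - [1.8, -18.9, 0]
  jaw: [0, 0, 0, 0, 0, 0, 0, 0]

```text
time_s: 27.35
eef_pos: [0.3929, -0.2886, 0.2778]
eef_rot: [-0.0, -0.0, 1.0, 0.0]
wrist_force: [0.7, -0.2, -1.3]
opening: 0.217
grasp_force: 59.4
```

```bash
python3 - <<'E'
from h import *
o=ctrl.get_obs();p=o["eef_pos"];print(p,o["wrist_force"],o["time_s"])
im,c=shot("wrist","pics/w6.png")
# predicted hole pixel vs dark pixels of hole
u,v=proj(c,[.3933,-.2886,.07]);print(u,v)
g=cv2.cvtColor(im,cv2.COLOR_RGB2HSV)
for y in range(int(v)-16,int(v)+14,1):print(y,''.join('#' if g[y,x,2]<70 else 'o' if g[y,x,1]>120 else '.' for x in range(int(u)-30,int(u)+31)))
E
```

```text
[ 0.39292308 -0.28857394  0.27781518] [ 0.70395655 -0.17939802 -1.28888318] 27.35
313.2044030383098 171.47935915629793
155 .ooooooooooooooooooooooooooooooooooooooooooooooooooooooo.....
156 .ooooooooooooooooooooooooooooooooooooooooooooooooooooooo.....
157 .ooooooooooooooooooooooooooooooooooooooooooooooooooooooo.....
158 .ooooooooooooooooooooooooooooooooooooooooooooooooooooooo.....
159 .ooooooooooooooooooooooooooooooooooooooooooooooooooooooo.....
160 .ooooooooooooooooooooooooooooooooooooooooooooooooooooooo.....
161 .ooooooooooooooooooooooooooooooooooooooooooooooooooooooo.....
162 .ooooooooooooooooooooooooooooooooooooooooooooooooooooooo.....
163 .ooooooooooooooooooooooooo......oooooooooooooooooooooooo.....
164 .oooooooooooooooooooooooo.........oooooooooooooooooooooo.....
165 ..ooooooooooooooooooooo###........oooooooooooooooooooooo.....
166 ..oooooooooooooooooooo######.######ooooooooooooooooooooo.....
167 .ooooooooooooooooooooo##############oooooooooooooooooooo.....
168 ..ooooooooooooooooooo################ooooooooooooooooooo.....
169 ..ooooooooooooooooooo################oooooooooooooooo
[... 298 characters left out ...]
#########oooooooooooooooooooooooooo.....
175 ..oooooooooooooooooooo#####ooooooooooooooooooooooooooooo.....
176 ..ooooooooooooooooooooo#oooooooooooooooooooooooooooooooo.....
177 ..oooooooooooooooooooooooooooooooooooooooooooooooooooooo.....
178 ...ooooooooooooooooooooooooooooooooooooooooooooooooooooo.....
179 ..oooooooooooooooooooooooooooooooooooooooooooooooooooooo.....
180 ...ooooooooooooooooooooooooooooooooooooooooooooooooooooo.....
181 ...oooooooooooooooooooooooooooooooooooooooooooooooooooooo....
182 ...oooooooooooooooooooooooooooooooooooooooooooooooooooooo....
183 ...oooooooooooooooooooooooooooooooooooooooooooooooooooooo....
184 ...oooooooooooooooooooooooooooooooooooooooooooooooooooooo....
```

```bash
cat > fit2.py <<'E'
from h import *
from scipy.optimize import least_squares
c=ctrl.calibration("wrist");p=ctrl.get_obs()["eef_pos"]
def ext(x,y,z,r):
    q=np.array([proj(c,[x+r*np.cos(t),y+r*np.sin(t),z]) for t in np.linspace(0,2*np.pi,181)])
    return q[:,0].min(),q[:,0].max(),q[:,1].min(),q[:,1].max()
f=least_squares(lambda v:np.array(ext(v[0],v[1],.07,.0095))[:3]-[303.5,319.5,162.6],p[:2],diff_step=1e-4);print("hole-tcp",(f.x-p[:2])*1000,f.fun.round(2))
g=cv2.imread("pics/w6.png")
s=cv2.cvtColor(g,cv2.COLOR_BGR2HSV)[:,:,1]
for y in range(192,228,2):print(y,''.join('o' if s[y,x]>90 else '.' for x in range(293,336)))
E
python3 fit2.py
```

```text
hole-tcp [ 0.09914866 -1.8785641 ] [-0.76  0.76  0.01]
192 ooooooooooooooooooooooooooooooooooooooooooo
194 ooooooooooooooooooooooooooooooooooooooooooo
196 ooooooooooooooooooooooooooooooooooooooooooo
198 ooooooooooooooo.........ooooooooooooooooooo
200 oooooooooooo...............oooooooooooooooo
202 ooooooooooo.................ooooooooooooooo
204 oooooooooo...................oooooooooooooo
206 ooooooooo.....................ooooooooooooo
208 ooooooooo.....................ooooooooooooo
210 ooooooooo.....................ooooooooooooo
212 ooooooooo.....................ooooooooooooo
214 oooooooo.......................oooooooooooo
216 oooooooo.......................oooooooooooo
218 oooooooo.......................oooooooooooo
220 oooooooo.......................oooooooooooo
222 ooooooo..........................oooooooooo
224 ooo..................................oooooo
226 o......................................oooo
```

```bash
cat >> fit2.py <<'E'
f=least_squares(lambda v:np.array(ext(v[0],v[1],p[2]-.0996,.008))[:3]-[301.5,322.5,197],p[:2],diff_step=1e-4);print("nose-tcp",(f.x-p[:2])*1000,f.fun.round(2))
E
python3 fit2.py | grep tcp
```

```text
hole-tcp [ 0.09914866 -1.8785641 ] [-0.76  0.76  0.01]
nose-tcp [ 0.98341038 -0.99278486] [-0.05  0.05  0.  ]
```

send_rows:
  dr:
    - [0, 0, 0]
    - [0, 0, 0]
    - [0, 0, 0]
    - [0, 0, 0]
    - [0, 0, 0]
    - [0, 0, 0]
    - [0, 0, 0]
    - [0, 0, 0]
  xyz:
    - [0, -0.04, 1]
    - [0, -0.04, 3]
    - [0, -0.04, 5.5]
    - [0, -0.04, 8]
    - [0, -0.04, 9.5]
    - [0, -0.04, 10.2]
    - [0, -0.04, 10.2]
    - [0, -0.04, 10.2]
  jaw: [0, 0, 0, 0, 0, 0, 0, 0]

```text
time_s: 28.4
eef_pos: [0.3932, -0.29, 0.1769]
eef_rot: [0.001, -0.0, 1.0, -0.001]
wrist_force: [-0.5, -0.2, -0.6]
opening: 0.217
grasp_force: 59.4
```

send_rows:
  dr:
    - [0, 0, 0]
    - [0, 0, 0]
    - [0, 0, 0]
    - [0, 0, 0]
    - [0, 0, 0]
    - [0, 0, 0]
    - [0, 0, 0]
    - [0, 0, 0]
  xyz:
    - [0, 0, 0.15]
    - [0, 0, 0.3]
    - [0, 0, 0.45]
    - [0, 0, 0.6]
    - [0, 0, 0.75]
    - [0, 0, 0.9]
    - [0, 0, 1.05]
    - [0, 0, 1.1]
  jaw: [0, 0, 0, 0, 0, 0, 0, 0]

```text
time_s: 29.4
eef_pos: [0.3927, -0.2894, 0.1648]
eef_rot: [-0.0, -0.0, 1.0, 0.0]
wrist_force: [0.4, 0.3, -1.2]
opening: 0.216
grasp_force: 59.4
```

send_rows:
  dr:
    - [0, 0, 0]
    - [0, 0, 0]
    - [0, 0, 0]
    - [0, 0, 0]
    - [0, 0, 0]
    - [0, 0, 0]
    - [0, 0, 0]
    - [0, 0, 0]
  xyz:
    - [0, 0, 0.3]
    - [0, 0, 0.7]
    - [0, 0, 1.2]
    - [0, 0, 1.7]
    - [0, 0, 2.2]
    - [0, 0, 2.7]
    - [0, 0, 3.1]
    - [0, 0, 3.4]
  jaw: [0, 0, 0, 0, 0, 0, 0, 0]

```text
time_s: 30.4
eef_pos: [0.3928, -0.2895, 0.1307]
eef_rot: [-0.0, -0.0, 1.0, 0.0]
wrist_force: [-0.7, -0.7, -1.4]
opening: 0.217
grasp_force: 59.4
```

send_rows:
  dr:
    - [0, 0, 0]
    - [0, 0, 0]
    - [0, 0, 0]
    - [0, 0, 0]
    - [0, 0, 0]
    - [0, 0, 0]
    - [0, 0, 0]
    - [0, 0, 0]
  xyz:
    - [0, 0, 0.4]
    - [0, 0, 0.8]
    - [0, 0, 1.1]
    - [0, 0, 1.4]
    - [0, 0, 1.6]
    - [0, 0, 1.75]
    - [0, 0, 1.85]
    - [0, 0, 1.9]
  jaw: [0, 0, 0, 0, 0, 0, 0, 0]

```text
time_s: 31.4
eef_pos: [0.3928, -0.2895, 0.112]
eef_rot: [0.0, -0.0, 1.0, -0.0]
wrist_force: [-0.9, 1.0, -1.3]
opening: 0.222
grasp_force: 59.4
```

send_rows:
  dr:
    - [0, 0, 0]
    - [0, 0, 0]
    - [0, 0, 0]
    - [0, 0, 0]
    - [0, 0, 0]
    - [0, 0, 0]
    - [0, 0, 0]
    - [0, 0, 0]
  xyz:
    - [0, 0, 0.08]
    - [0, 0, 0.16]
    - [0, 0, 0.24]
    - [0, 0, 0.32]
    - [0, 0, 0.4]
    - [0, 0, 0.46]
    - [0, 0, 0.5]
    - [0, 0, 0.5]
  jaw: [0, 0, 0, 0, 0, 0, 0, 0]

```text
time_s: 32.4
eef_pos: [0.3929, -0.2895, 0.1076]
eef_rot: [-0.0, -0.0, 1.0, -0.0]
wrist_force: [-1.5, 2.2, 5.8]
opening: 0.218
grasp_force: 60.1
```

send_rows:
  dr:
    - [0, 0, 0]
    - [0, 0, 0]
    - [0, 0, 0]
    - [0, 0, 0]
    - [0, 0, 0]
    - [0, 0, 0]
    - [0, 0, 0]
    - [0, 0, 0]
  xyz:
    - [0, 0, 0]
    - [0, 0, 0]
    - [0, 0, 0]
    - [0, 0, 0]
    - [0, 0, 0]
    - [0, 0, 0]
    - [0, 0, 0]
    - [0, 0, 0]
  jaw: [25, 30, 35, 40, 45, 50, 55, 60]

```text
time_s: 33.4
eef_pos: [0.3928, -0.2895, 0.107]
eef_rot: [-0.0, -0.0, 1.0, 0.0]
wrist_force: [-0.6, -0.5, 0.2]
opening: 0.599
grasp_force: 0.0
```

send_rows:
  dr:
    - [0, 0, 0]
    - [0, 0, 0]
    - [0, 0, 0]
    - [0, 0, 0]
    - [0, 0, 0]
    - [0, 0, 0]
    - [0, 0, 0]
    - [0, 0, 0]
  xyz:
    - [0, 0, 0]
    - [0, 0, -0.5]
    - [0, 0, -2]
    - [0, 0, -4]
    - [0, 0, -6]
    - [0, 0, -7.5]
    - [0, 0, -8.3]
    - [0, 0, -8.3]
  jaw: [60, 60, 60, 60, 60, 60, 60, 60]

```text
time_s: 34.4
eef_pos: [0.393, -0.2897, 0.1906]
eef_rot: [0.0, -0.0, 1.0, -0.0]
wrist_force: [-0.5, 0.1, 0.1]
opening: 0.599
grasp_force: 0.0
```

```bash
python3 - <<'E'
from h import *
o=ctrl.get_obs();print(o["eef_pos"],o["wrist_force"],o["opening"])
im,c=shot("wrist","pics/w7.png");s2,_=shot("scene","pics/s2.png");t2,_=shot("top","pics/t2.png")
G=lambda f:cv2.cvtColor(cv2.imread(f),6)
def m(n,a,b,x,y,w,h):
    up=lambda q:cv2.resize(q,None,fx=8,fy=8,interpolation=2)
    r=cv2.matchTemplate(up(b[y-8:y+h+8,x-8:x+w+8]),up(a[y:y+h,x:x+w]),cv2.TM_CCOEFF_NORMED);_,v,_,l=cv2.minMaxLoc(r);print(n,np.array(l)/8-8,round(v,3))
a,b=G("pics/w2.png"),G("pics/w7.png")
m("stout",a,b,286,174,46,68);m("slim",a,b,296,254,36,34);m("block",a,b,262,154,30,100)
a,b=G("pics/scene.png"),G("pics/s2.png")
m("sc stout",a,b,374,245,30,35);m("sc slim",a,b,388,232,20,25);m("sc block",a,b,365,270,30,28)
# dowel under plate: brass pixels in scene window
for n in("pics/scene.png","pics/s2.png"):
    h=cv2.cvtColor(cv2.imread(n),40)[172:202,250:295];k=(h[:,:,0]>10)&(h[:,:,0]<28)&(h[:,:,1]>110);print(n,k.sum(),(np.argwhere(k).mean(0)+[172,250]) if k.any() else "")
E
```

```text
[ 0.39299381 -0.28974626  0.19057799] [-0.45088343  0.1224063   0.11713308] 0.5993083495062942
stout [4.625 3.5  ] 0.979
slim [4.    3.125] 0.96
block [4.25  3.875] 0.985
sc stout [-0.25  0.5 ] 0.911
sc slim [ 5.   -3.75] 0.619
sc block [0. 0.] 0.995
pics/scene.png 6 [175.16666667 293.33333333]
pics/s2.png 19 [180.78947368 278.57894737]
```

```bash
python3 -c "
from bench import ctrl
print(ctrl.hand_in())"
```

```text
the job is handed in; nothing more can be done
None
```

The job is handed in: the dowel was driven out, the collar was pressed on the stop ring at about 14–19 N, and the stout drift is back in its hole with its collar on the wood. The judge returned no verdict, and a check of the final pictures showed both drifts in place and brass visible under the plate.

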